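Change the drum on the spindle sander

ROBOT

A 6-joint arm with a two-finger parallel gripper is mounted at the origin on a cart in front of the work surface, level with it; the furniture and walls round the work are solid. World frame = base frame: x ahead of the robot, y to its left, z up, the work surface at z = 0. Lengths are in mm, angles in rad, forces in N, time in s.
With the tool pointing down it reaches from about 400 to 925 mm from the base axis. Payload 12.5 kg.
Tool frame: the origin (TCP) lies at the very end of the fingers, on their centre line; the grasp point (between the pads) lies 19 mm behind it; z points along the fingers, y is the line along which they close (so a half turn about z gives the same grasp; the last joint's range is limited). The gripper opens to 95 mm and grips with 3 to 60 N. Pads are 20 mm wide; open, the fingers measure 119 mm over their backs; the gripper's body (75 mm by 180 mm) begins 59 mm behind the grasp point.
Start: joints at [-1.385, 0.491, 1.559, -0, 1.092, -0.106], TCP at [179.821, -598.591, 214.661] pointing down, gripper open.
Joint ranges: [-3.1, 3.1], [-0.84, 2.19], [0.05, 2.79], [-1.13, 4.28], [0.06, 2.93], [-2.69, 2.69]. Speed limits (rad/s): [2.22, 2.22, 2.79, 3.14, 3.14, 3.14].

INTERFACE

Orientations are given as [roll, pitch, yaw] about the fixed x, y, z axes, in that order (R = Rz(yaw) Ry(pitch) Rx(roll)).
In Python, from cell import state, read_camera, camera_info, job_done gives the robot as it stands.
- The arm moves only by the shell command python3 -m handwheel, which reads ROWS from standard input. ROWS is a JSON object whose key "moves" holds a list of rows, 1 to 5 of them, each of 5 numbers: dx, dy, dz in mm, then a turn about the tool's z in rad, then the opening from 0.0 (shut) to 1.0 (fully open); each row is the pose to reach, as a shift and turn from the pose commanded when the command began, along the tool's axes at that moment; what a row does not reach only later rows make up. A row lasts 1/12 s, in which the tool goes at most 41.7 mm and 0.125 rad, less where a joint would pass 70% of its speed; a pose out of reach is approached as far as the arm can. The fingers move at their own pace and stop on an object; the grip force is fixed at half the most. Time passes only in rows, so rows that do not move let the fingers close. It prints the time, the measured TCP pose, the force, the opening and the grip force at its end. Input that does not fit is refused with a message, and nothing moves.
- state(): the state, without advancing time (a new reading comes with each control period).
- read_camera(name): name is "scene" or "top"; returns (picture, depth): 384x512x3 uint8, red, green, blue; 384x512 float32, mm along the optical axis (not along the pixel's ray), 0 where there is no reading.
- camera_info(name): a dict with "vertical_fov" (degrees; the focal length in pixels is half the picture's height over the tangent of half this angle, whatever the lens; pixels are square), "cx", "cy" (the principal point, pixels), "dist_coeffs" ([k1, k2, p1, p2, k3] as OpenCV has them; the pictures are not rectified), "origin" and "attitude" of the camera in the world. Camera axes: x right, y down, z forward; pixel columns grow to the right and rows downward; lengths in mm; the calibration is good to about 2 mm. A picture is of the moment at which its call begins. camera_info takes no time and is no camera call.
- job_done(): hands the job in; it is judged then, once.
The state is a dict: "t": time; "joints": joint angles; "qvel": joint speeds; "tau": joint torques, N m; "eef_pos": TCP position; "tcp_rot": TCP orientation; "ft_force": force on the tool from outside, world axes, zero at the start; "moment": the same for the moment, N m; "opening": opening from 0.0 (shut) to 1.0 (fully open); "grip_force": force on a finger pad.
Only numpy, scipy, OpenCV 4.12 (cv2) and the standard library are available. Lean on these libraries where they do the work, as an engineer would, in place of code of your own. Each camera call takes 0.05 s, during which the arm holds its last target. There are 200 camera calls.

TASK

Change the drum on the spindle sander: take off the red star knob and the steel clamp collar, and let the narrow brown drum on the spindle and the wide blue drum in the rack change places, so that the blue drum stands on the sander and the brown one on the very post that the blue one left. Then put the collar back on top of the blue drum and the knob on top of the collar, everything sitting fully down. Leave the sand-coloured drum on its post, and do not push the oval pad about.

Things in the scene. Friction and masses are not known exactly. Their poses are not given: they have to be found in the camera images.
- sander: Fixed spindle sander: green housing, grey table 175 x 184 mm, top 70 mm above the bench. Origin: spindle axis, bench level; x to its back, y left; table from x -80 to 95 mm. Fixed steel spindle 14 mm thick, root cone 20 mm thick at the table, nose cone from 150 mm up to a 4 mm tip 161 mm above the bench (26 above a drum). Bench before sander and rack, x 0.40 to 0.445, y -0.2 to 0.3, is empty.
- drum_small: Narrow sanding drum, red-brown sleeve on a black rubber core: upright cylinder 43 mm in diameter, 65 mm high, with a round bore 22 mm wide right through; about 120 g. Origin: centre of its underside; z up. Starts over the spindle, standing on the sander's table, with the collar on top of it and the knob on the collar.
- drum_large: Wide sanding drum, dark blue sleeve on a black rubber core: upright cylinder 60 mm in diameter, 65 mm high, with a round bore 22 mm wide right through. About 250 g. Origin: centre of its underside; z up. Starts on one of the two rack posts.
- drum_medium: Middle sanding drum, sand-coloured sleeve: upright cylinder 51 mm in diameter, 65 mm high, bore 22 mm. Stands on the other rack post and stays there. Origin: centre of its underside; z up.
- collar: Clamp collar: plain bright steel ring with a dark groove round it, 37 mm in diameter, 14 mm high, bore 20 mm right through, 90 g. Origin: centre of its underside; z up (keep it this way up). Loose over the spindle on top of the drum; it just lifts off.
- knob: Red star knob, about 31 mm across, 30 mm high, 50 g, with a blind hole 21 mm wide and 23 mm deep in its underside that slips over the spindle's nose. No thread: it just lifts off. Origin: centre of its underside; z up. It rests on the collar.
- post_large: The rack post that holds the wide blue drum at the start: dowel 14 mm thick on a pale round pad 66 mm wide, 5 mm thick, fixed on a low board. Origin: centre of the pad's underside, 16 mm above the bench; a drum on the post stands 5 mm above it. Dowel with root cone (20 mm thick at the pad) and conical nose ending 63 mm above the origin. The posts are 94 mm apart along the posts' y axis.
- post_medium: The other, equal post of the rack, on which the sand-coloured drum stands. Origin: as for the first post.
- oval_pad: Bystander: dark oval wooden pad, 96 x 134 mm, 30 mm high, lying at the left. Origin: centre of its underside.
Not all that is in view belongs to the job. What is shaped like the drum_small but yellow is not meant.

How it is judged:
By the outcome, as a careful person would: the job done as asked, in the order asked, and still so for the second after the job is handed in, with the robot touching nothing.
It also fails if it takes over 128 s, if anything falls off the work surface, if the arm or the gripper's body presses on something with over 40 N, if the wrist force passes 120 N, or if a joint passes its speed limit or range.

## Working session

There is one attempt and no reset: what is moved stays moved. The work goes in short steps, Python scripts to look and compute and a shell command to move; the robot and the scene stay as the last step left them, time stands still between calls to the robot, and variables do not carry over. Pictures are saved under pics/ and viewed, at most 17 in all, crops included, and the job is handed in when it is done.

```bash
ls; mkdir -p pics; python3 - <<'E'
from cell import *
import cv2
print(state())
for n in("scene","top"):
    p,d=read_camera(n); cv2.imwrite(f"pics/{n}0.png",p[:,:,::-1]); print(n,camera_info(n)); 
    import numpy as np; np.savez(f"pics/{n}0.npz",p=p,d=d)
E
```

```text
pics
{'t': 0.0, 'joints': array([-1.38461320e+00,  4.91542862e-01,  1.55945082e+00,  7.35553486e-06,
        1.09172363e+00, -1.05626814e-01]), 'qvel': array([ 0.00089398,  0.00010765,  0.00032446,  0.00132697, -0.00031545,
       -0.00049487]), 'tau': array([-2.92660872e-03, -6.12653732e+01, -2.58177173e+01,  6.92073698e-02,
        4.82775585e-02, -9.58350097e-05]), 'eef_pos': array([ 179.76448136, -598.32748434,  214.07165956]), 'tcp_rot': array([-3.14047496e+00, -1.25060074e-04,  2.91806472e-01]), 'ft_force': array([ 0.7040728 ,  0.79104213, -0.34955022]), 'moment': array([ 0.02850172,  0.02121728, -0.10725097]), 'grip_force': 0.0, 'opening': 0.9984505457650278}
scene {'vertical_fov': 43.981285716320414, 'cx': 260.560542450239, 'cy': 183.820028571866, 'dist_coeffs': array([-0.08198143,  0.        ,  0.        ,  0.        ,  0.        ]), 'origin': array([-254.63880449, 1032.83844338, 1110.37190739]), 'attitude': array([-2.26999288, -0.00977328, -2.47094905])}
top {'vertical_fov': 43.00123686545854, 'cx': 255.33920900388375, 'cy': 184.8609895236883, 'dist_coeffs': array([-0.10279361,  0.        ,  0.        ,  0.        ,  0.        ]), 'origin': array([ 369.61218127,  116.26876835, 1607.45151203]), 'attitude': array([-3.08360133, -0.0215105 , -1.54957833])}
```

View pics/top0.png

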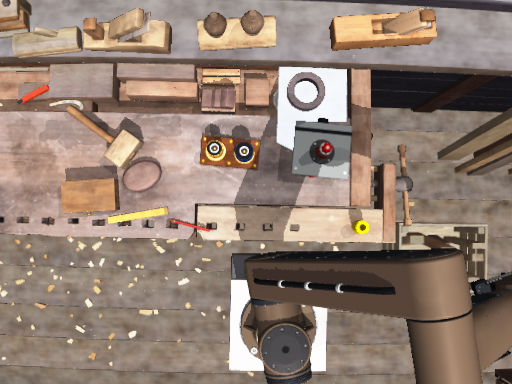

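View pics/scene0.png

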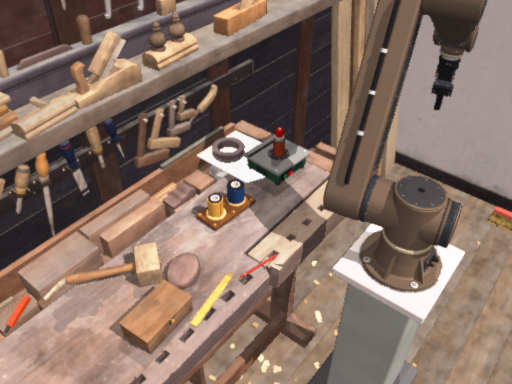

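Top view: the sand drum is at (215,149), blue at (244,151), the knob and spindle at about (326,148), the oval pad at (142,174) and the yellow decoy at (362,227). The scene view shows the same layout: blue (236,192), sand (216,208), red knob (280,133).

```bash
cat > h.py <<'E'
import numpy as np, cv2
from scipy.spatial.transform import Rotation as R
from cell import state, read_camera, camera_info
def ray(n,uv):
    c=camera_info(n); f=192/np.tan(np.radians(c["vertical_fov"])/2)
    K=np.array([[f,0,c["cx"]],[0,f,c["cy"]],[0,0,1]])
    q=cv2.undistortPoints(np.array(uv,float).reshape(-1,1,2),K,c["dist_coeffs"]).reshape(-1,2)
    return c["origin"], R.from_euler("xyz",c["attitude"]).as_matrix(), np.c_[q,np.ones(len(q))]
def plane(n,uv,z):
    o,M,q=ray(n,uv); d=q@M.T
    return o+d*((z-o[2])/d[:,2])[:,None]
def cloud(n,p,d,box=None):
    v,u=np.mgrid[:384,:512]; o,M,q=ray(n,np.c_[u.ravel(),v.ravel()])
    return (o+(q*d.ravel()[:,None])@M.T).reshape(384,512,3)
def go(x,y,yaw=None):
    "tool-axis shift to world x,y and yaw"
    s=state(); e=s["eef_pos"]; Rm=R.from_euler("xyz",s["tcp_rot"]).as_matrix()
    w=np.array([x-e[0],y-e[1],0]); t=Rm.T@w
    print("tcp",e.round(1),"rot",s["tcp_rot"].round(3),"shift",t.round(1),"turn",None if yaw is None else round(s["tcp_rot"][2]-yaw,3))
E
python3 - <<'E'
from h import *
for n in("top","scene"):
    z=np.load(f"pics/{n}0.npz"); p,d=z["p"],z["d"]; P=cloud(n,p,d)
    hsv=cv2.cvtColor(p,cv2.COLOR_RGB2HSV); H,S,V=hsv[...,0],hsv[...,1],hsv[...,2]
    X,Y,Z=P[...,0],P[...,1],P[...,2]
    B=(X>380)&(X<750)&(Y>-250)&(Y<450)&(Z>-20)&(Z<200)
    for nm,m in dict(red=((H<6)|(H>174))&(S>150)&(Z>150),blue=(H>100)&(H<130)&(S>90),sand=(H>15)&(H<28)&(S>120)&(Z>40),yel=(H>26)&(H<34)&(S>180)).items():
        m=m&B; k,l,st,c=cv2.connectedComponentsWithStats(m.astype(np.uint8))
        for i in range(1,k):
            if st[i,4]>25:
                q=P[l==i]; print(n,nm,c[i].round(1),st[i].tolist(),np.median(q,0).round(1),q.min(0).round(0),q.max(0).round(0))
    # tops by height
    for nm,lo,hi,bx in (("drumtops",78,95,(480,720,30,260)),("knob",165,190,(450,750,-200,50)),("table",62,78,(450,750,-200,50)),("fence",78,130,(450,750,-200,50)),("rackboard",8,20,(480,720,0,260))):
        m=(Z>lo)&(Z<hi)&(X>bx[0])&(X<bx[1])&(Y>bx[2])&(Y<bx[3])
        k,l,st,c=cv2.connectedComponentsWithStats(m.astype(np.uint8))
        for i in range(1,k):
            if st[i,4]>15:
                q=P[l==i]; r=cv2.minAreaRect(q[:,:2].astype(np.float32)); print(n,nm,st[i,4],q.mean(0).round(1),q.min(0).round(0),q.max(0).round(0),np.round(r[0],1),np.round(r[1],0),round(r[2],1))
    if n=="top":
        im=cv2.resize(p[90:250,190:390],(800,640))[:600]; cv2.imwrite("pics/c.png",im[:,:,::-1])
    else: cv2.imwrite("pics/c2.png",cv2.resize(p[110:240,180:350],(784,600))[:,:,::-1])
E
```

```text
top red [326.5 147.4] [322, 142, 11, 11, 66] [ 568.8 -121.1  178.2] [ 557. -140.  151.] [ 590. -111.  185.]
top blue [241.9 156.6] [235, 145, 17, 17, 49] [542.3 129.1  82.1] [537. 101.  36.] [582. 152.  89.]
top sand [217. 150.] [207, 140, 16, 17, 62] [560.4 205.4  83.1] [548. 193.  42.] [598. 240.  92.]
top drumtops 172 [572.9 216.5  86.7] [549. 193.  79.] [598. 243.  94.] [573.4 217.9] [49. 51.] 1.8
top drumtops 245 [567.3 123.5  86.9] [539.  95.  78.] [596. 152.  95.] [567.5 123.3] [57. 57.] 1.0
top knob 77 [ 570.2 -123.4  178.4] [ 557. -140.  165.] [ 586. -109.  185.] [ 571.2 -123.5] [28. 28.] 64.8
top table 2510 [ 576.6 -114.6   71.3] [ 487. -200.   62.] [669. -27.  78.] [ 578.9 -119. ] [174. 173.] 85.9
top fence 43 [ 560.2 -111.3  104.9] [ 549. -131.   78.] [ 581. -101.  129.] [ 562.  -112.7] [40. 14.] 39.7
top rackboard 780 [568.9 166.7  15.9] [518.  68.   8.] [627. 260.  20.] [571.9 167. ] [192. 101.] 86.3
scene red [279.  131.8] [275, 127, 9, 10, 69] [ 559.9 -113.7  169.3] [ 549. -140.  151.] [ 583. -103.  183.]
scene blue [235.5 194.7] [227, 186, 17, 17, 209] [541.7 146.5  
[... 178 characters left out ...]
.9] [530.  95.  78.] [592. 160.  93.] [559.6 128. ] [54. 65.] 40.5
scene drumtops 134 [564.8 223.4  84.9] [542. 192.  78.] [592. 246.  93.] [565.5 222.7] [49. 52.] 42.1
scene knob 51 [ 563.  -117.5  174.9] [ 550. -140.  166.] [ 583. -103.  183.] [ 565.9 -121.1] [27. 36.] 58.4
scene table 1204 [ 563.2 -101.6   69.8] [ 478. -199.   62.] [666. -22.  78.] [ 572.5 -115.8] [178. 182.] 86.6
scene fence 138 [ 556.6 -108.9  105. ] [ 542. -133.   79.] [580. -95. 130.] [ 556.4 -110.3] [41. 27.] 38.7
scene rackboard 26 [716.4 190.7  13.4] [709. 169.   8.] [720. 211.  20.] [716.6 190.2] [41. 11.] 81.0
scene rackboard 531 [547.  182.1  15.6] [509.  78.   8.] [619. 260.  20.] [563.3 169.1] [189. 102.] 84.3
```

View pics/c.png

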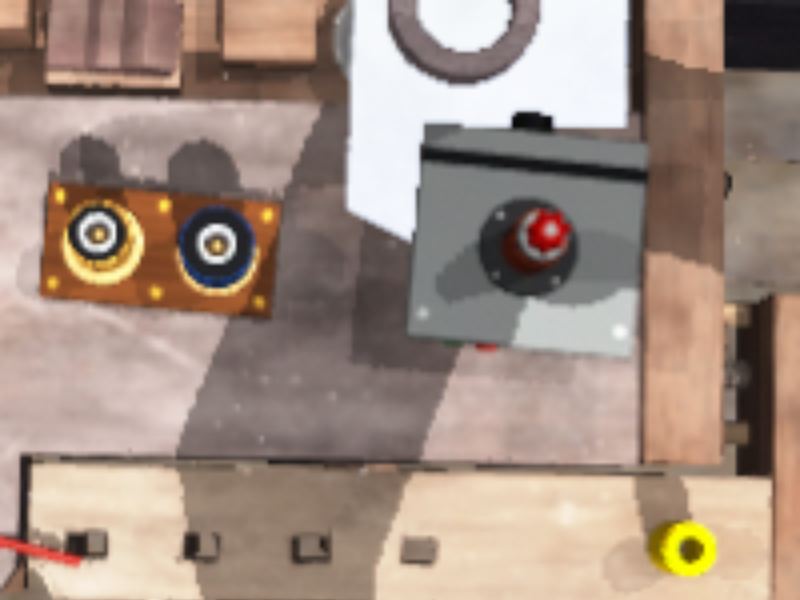

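View pics/c2.png

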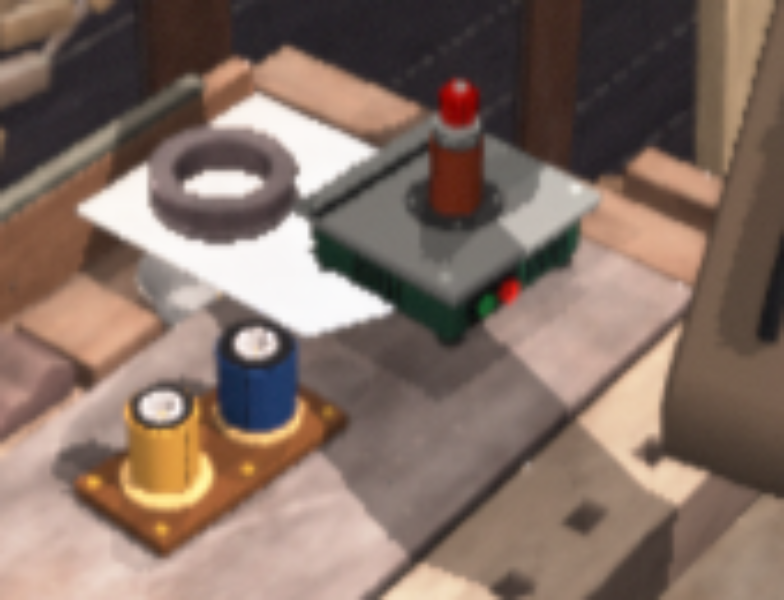

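The crops show the blue drum at about (244,151) in the full image, sitting on the post nearer the sander. The table's dark bar is flat (nothing above 78 mm there), and there are dog holes in the front strip.

```bash
python3 - <<'E'
from h import *
z=np.load("pics/top0.npz"); p,d=z["p"],z["d"]; P=cloud("top",p,d)
print("holes,yellow",plane("top",[(295,227),(268,227),(241,226),(212,226),(362,227),(300,205)],0).round(0)[:,:2].tolist())
for x in (400,410,425,440,450,470): 
    print(x,[round(float(np.median(P[...,2][(abs(P[...,0]-x)<4)&(abs(P[...,1]-y)<6)])),1) for y in (-140,-100,-60,-20,20,60,100)])
# refine centres: pixels of outlines at top height, enclosing circles
hsv=cv2.cvtColor(p,cv2.COLOR_RGB2HSV)
for nm,lo,hi,bx,zz in (("blue",76,97,(530,605,85,160),86),("sand",76,97,(540,610,185,250),86),("knob",160,190,(550,592,-145,-100),179)):
    m=(P[...,2]>lo)&(P[...,2]<hi)&(P[...,0]>bx[0])&(P[...,0]<bx[1])&(P[...,1]>bx[2])&(P[...,1]<bx[3])
    v,u=np.nonzero(m); q=plane("top",np.c_[u,v],zz)[:,:2].astype(np.float32)
    print(nm,cv2.minEnclosingCircle(q),q.mean(0))
# table corners
m=(abs(P[...,2]-70)<6)&(abs(P[...,0]-578)<130)&(P[...,1]<10)&(P[...,1]>-260)
k,l,st,c=cv2.connectedComponentsWithStats(m.astype(np.uint8)); i=1+st[1:,4].argmax()
v,u=np.nonzero(l==i); q=plane("top",np.c_[u,v],70)[:,:2].astype(np.float32); r=cv2.minAreaRect(q); print(r)
E
echo '{"moves": [[0,0,0,0,1]]}' | python3 -m handwheel
python3 -c "
from h import *
go(571,-123.5,1.55)"
```

```text
holes,yellow [[327.0, -50.0], [326.0, 39.0], [327.0, 128.0], [325.0, 223.0], [331.0, -274.0], [400.0, -65.0]]
400 [-4.5, -8.7, -6.7, -1.6, -5.1, -41.3, -4.1]
410 [-4.1, 1.3, -0.4, -0.8, 1.0, -3.0, -0.3]
425 [1.2, -1.4, 4.9, -0.5, 1.9, 2.6, 0.3]
440 [-0.7, 2.8, 2.3, 1.1, -1.8, 2.1, 2.6]
450 [2.1, 0.2, 0.7, 2.2, 1.2, 2.4, 0.7]
470 [-1.2, 2.3, 0.3, 1.8, -2.0, -0.2, -0.2]
blue ((566.6571044921875, 123.96456909179688), 30.148927688598633) [566.88354 123.62314]
sand ((573.2698974609375, 217.1017303466797), 25.787626266479492) [573.10547 216.72964]
knob ((569.5370483398438, -122.1444091796875), 16.343563079833984) [ 569.58215 -122.79592]
((577.6210327148438, -123.18678283691406), (182.64297485351562, 172.3278350830078), 85.64806365966797)
t: 0.18
eef_pos: [179.8, -598.4, 214.3]
tcp_rot: [-3.141, -0.0, 0.292]
ft_force: [0.4, 0.3, 0.4]
opening: 1.005
grip_force: 0.0
tcp [ 179.8 -598.4  214.3] rot [-3.141 -0.     0.292] shift [ 5.113e+02 -3.423e+02  3.000e-01] turn -1.258
```

```bash
echo '{"moves": [[510.5,-343.5,0,-1.258,1],[510.5,-343.5,0,-1.258,1],[510.5,-343.5,0,-1.258,1],[510.5,-343.5,0,-1.258,1],[510.5,-343.5,0,-1.258,1]]}' | python3 -m handwheel
python3 -c "
from h import *
go(569.8,-122.5,1.55)"
```

```text
t: 0.6
eef_pos: [312.6, -435.8, 214.6]
tcp_rot: [-3.141, -0.0, 0.922]
ft_force: [0.8, -0.6, -0.1]
opening: 1.002
grip_force: 0.0
tcp [ 312.6 -435.8  214.6] rot [-3.141 -0.     0.922] shift [405.   15.8   0. ] turn -0.628
```

```bash
echo '{"moves": [[405,15.8,0,-0.628,1],[405,15.8,0,-0.628,1],[405,15.8,0,-0.628,1],[405,15.8,0,-0.628,1],[405,15.8,0,-0.628,1]]}' | python3 -m handwheel
python3 -c "
from h import *
go(569.8,-122.5,1.55)"
```

```text
t: 1.02
eef_pos: [445.9, -275.4, 214.7]
tcp_rot: [3.141, 0.0, 1.548]
ft_force: [0.2, -1.0, 0.3]
opening: 0.997
grip_force: 0.0
tcp [ 445.9 -275.4  214.7] rot [3.141 0.    1.548] shift [155.7 120.3  -0. ] turn -0.002
```

```bash
echo '{"moves": [[155.7,120.3,0,0,1],[155.7,120.3,0,0,1],[155.7,120.3,0,0,1],[155.7,120.3,0,0,1],[155.7,120.3,0,0,1]]}' | python3 -m handwheel
echo '{"moves": [[0,0,0,0,0.6]]}' | python3 -m handwheel
python3 -c "
from h import *
go(569.8,-122.5,1.55)"
```

```text
t: 1.43
eef_pos: [571.3, -122.2, 214.6]
tcp_rot: [3.141, -0.0, 1.543]
ft_force: [0.5, -0.8, -0.7]
opening: 1.001
grip_force: 0.0
t: 1.52
eef_pos: [572.3, -121.0, 214.3]
tcp_rot: [3.141, -0.001, 1.546]
ft_force: [0.6, 0.5, 0.0]
opening: 0.968
grip_force: 0.0
tcp [ 572.3 -121.   214.3] rot [ 3.141e+00 -1.000e-03  1.546e+00] shift [-1.5 -2.5 -0. ] turn -0.004
```

```bash
echo '{"moves": [[-1.5,-2.5,0,0,0.6],[-1.5,-2.5,0,0,0.6],[-1.5,-2.5,31,0,0.6],[-1.5,-2.5,55,0,0.6],[-1.5,-2.5,55,0,0.6]]}' | python3 -m handwheel
echo '{"moves": [[0,0,0,0,0.6],[0,0,0,0,0.6]]}' | python3 -m handwheel
python3 -c "
from h import *
go(569.8,-122.5,1.55)
p,d=read_camera('scene'); cv2.imwrite('pics/k1.png',cv2.resize(p[80:200,210:350],(700,600))[:,:,::-1])"
```

```text
t: 1.93
eef_pos: [564.7, -127.2, 156.0]
tcp_rot: [-3.136, -0.002, 1.54]
ft_force: [0.4, 0.2, -0.6]
opening: 0.639
grip_force: 0.0
t: 2.1
eef_pos: [567.4, -127.4, 160.9]
tcp_rot: [3.14, 0.0, 1.541]
ft_force: [-0.0, 0.3, 0.7]
opening: 0.605
grip_force: 0.0
tcp [ 567.4 -127.4  160.9] rot [3.14  0.    1.541] shift [5.  2.3 0. ] turn -0.009
```

View pics/k1.png

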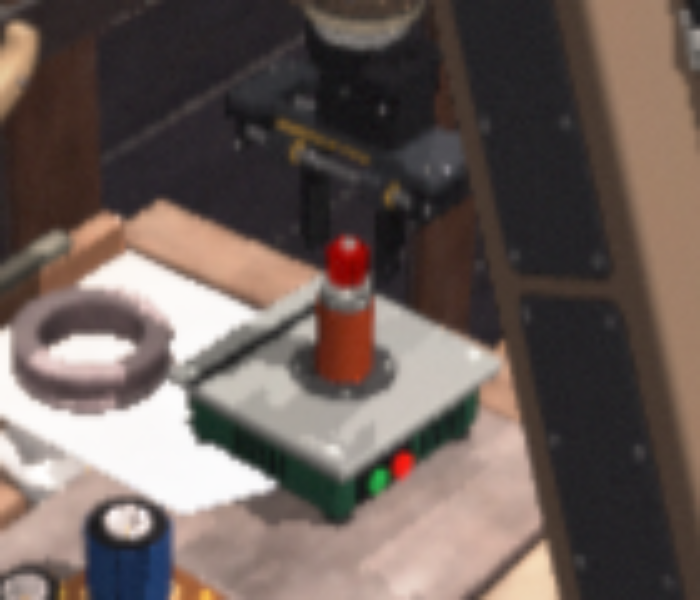

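The scene crop shows the open fingers at (315,220) and (390,240), straddling the red knob at (348,262).

```bash
echo '{"moves": [[0,0,0,0,0.6],[0,0,0,0,0.6],[0,0,0,0,0.6],[0,0,0,0,0.6],[0,0,0,0,0.6]]}' | python3 -m handwheel
python3 -c "
from h import *
go(569.8,-122.5,1.55)
read_camera('top')
go(569.8,-122.5,1.55)"
```

```text
t: 2.57
eef_pos: [567.3, -126.5, 159.9]
tcp_rot: [3.141, 0.0, 1.542]
ft_force: [1.2, -0.3, -0.4]
opening: 0.599
grip_force: 0.0
tcp [ 567.3 -126.5  159.9] rot [3.141 0.    1.542] shift [ 4.1  2.4 -0. ] turn -0.008
tcp [ 567.3 -126.4  159.8] rot [3.141 0.    1.542] shift [ 4.   2.4 -0. ] turn -0.008
```

```bash
echo '{"moves": [[4,2.4,0,-0.008,0.6],[4,2.4,7,-0.008,0.6],[4,2.4,7,-0.008,0.6],[4,2.4,7,-0.008,0.6],[4,2.4,7,-0.008,0.6]]}' | python3 -m handwheel
echo '{"moves": [[0,0,0,0,0],[0,0,0,0,0],[0,0,0,0,0],[0,0,0,0,0],[0,0,0,0,0]]}' | python3 -m handwheel
python3 -c "
from h import *
go(569.8,-122.5,1.55)
p,d=read_camera('scene'); cv2.imwrite('pics/k2.png',cv2.resize(p[80:200,210:350],(700,600))[:,:,::-1])"
```

```text
t: 3.03
eef_pos: [569.7, -122.5, 152.4]
tcp_rot: [-3.141, -0.0, 1.55]
ft_force: [0.7, 0.2, -0.6]
opening: 0.599
grip_force: 0.0
t: 3.45
eef_pos: [569.7, -122.6, 152.7]
tcp_rot: [-3.142, 0.0, 1.55]
ft_force: [-0.5, 0.5, -0.1]
opening: 0.321
grip_force: 30.0
tcp [ 569.7 -122.6  152.7] rot [-3.142  0.     1.55 ] shift [ 0.1  0.1 -0. ] turn -0.0
```

```bash
echo '{"moves": [[0,0,-20,0,0],[0,0,-48,0,0],[0,-35,-48,0,0],[9,-70,-48,0,0],[14,-105,-48,0,0]]}' | python3 -m handwheel
echo '{"moves": [[5.4,-41,0,0,0],[5.4,-41.2,30,0,0],[5.4,-41.2,70,0,0],[5.4,-41.2,110,0,0],[5.4,-41.2,110,0,0]]}' | python3 -m handwheel
echo '{"moves": [[0,0,0,0,0],[0,0,0,0,0],[0,0,0,0,0],[0,0,0,0,0]]}' | python3 -m handwheel
python3 -c "
from h import *
go(424,-100,1.55)"
```

```text
t: 3.92
eef_pos: [463.7, -105.9, 200.6]
tcp_rot: [3.141, 0.0, 1.55]
ft_force: [0.3, -0.5, -0.4]
opening: 0.319
grip_force: 30.0
t: 4.33
eef_pos: [421.4, -99.2, 85.8]
tcp_rot: [-3.133, -0.003, 1.549]
ft_force: [-0.3, 0.2, 0.0]
opening: 0.321
grip_force: 30.0
t: 4.67
eef_pos: [424.8, -100.4, 92.5]
tcp_rot: [3.138, 0.001, 1.55]
ft_force: [0.5, -0.9, -1.1]
opening: 0.327
grip_force: 30.0
tcp [ 424.8 -100.4   92.5] rot [3.138e+00 1.000e-03 1.550e+00] shift [ 0.4 -0.9 -0. ] turn -0.0
```

```bash
echo '{"moves": [[0,0,25,0,0],[0,0,50,0,0],[0,0,70,0,0],[0,0,80,0,0],[0,0,80,0,0]]}' | python3 -m handwheel
echo '{"moves": [[0,0,0,0,0],[0,0,0,0,0],[0,0,0,0,0],[0,0,0,0,0],[0,0,0,0,0]]}' | python3 -m handwheel
```

```text
t: 5.08
eef_pos: [423.9, -100.1, 10.1]
tcp_rot: [-3.141, -0.0, 1.55]
ft_force: [0.3, 0.1, -0.2]
opening: 0.325
grip_force: 30.0
t: 5.5
eef_pos: [424.3, -100.2, 11.3]
tcp_rot: [3.14, 0.001, 1.55]
ft_force: [1.0, 0.9, -0.9]
opening: 0.324
grip_force: 30.0
```

```bash
echo '{"moves": [[0,0,4,0,0],[0,0,6.5,0,0],[0,0,7.5,0,0],[0,0,7.5,0,0],[0,0,7.5,0,0]]}' | python3 -m handwheel
echo '{"moves": [[0,0,0,0,0.45],[0,0,0,0,0.45],[0,0,0,0,0.45],[0,0,0,0,0.45]]}' | python3 -m handwheel
```

```text
t: 5.92
eef_pos: [424.0, -100.1, 3.5]
tcp_rot: [3.141, 0.0, 1.55]
ft_force: [-1.3, -0.1, 13.0]
opening: 0.324
grip_force: 30.0
t: 6.25
eef_pos: [423.9, -100.1, 2.9]
tcp_rot: [-3.141, -0.0, 1.55]
ft_force: [-0.4, -0.2, -0.6]
opening: 0.443
grip_force: 0.0
```

```bash
echo '{"moves": [[0,0,-41,0,0.45],[0,0,-82,0,0.6],[0,0,-123,0,0.6],[0,0,-164,0,0.6],[0,0,-187,0,0.6]]}' | python3 -m handwheel
echo '{"moves": [[-5,38,0,0,0.6],[-10,76,0,0,0.6],[-15,114,0,0,0.6],[-19.4,146,0,0,0.6],[-19.4,146,35,0,0.6]]}' | python3 -m handwheel
echo '{"moves": [[0,0,0,0,0.6],[0,0,0,0,0.6],[0,0,0,0,0.6],[0,0,0,0,0.6]]}' | python3 -m handwheel
python3 -c "
from h import *
go(569.8,-122.5,1.55)"
```

```text
t: 6.67
eef_pos: [424.5, -100.2, 193.9]
tcp_rot: [3.138, 0.001, 1.55]
ft_force: [0.3, 1.3, 0.2]
opening: 0.587
grip_force: 0.0
t: 7.08
eef_pos: [577.1, -124.4, 159.3]
tcp_rot: [3.129, 0.004, 1.55]
ft_force: [-0.3, -0.9, -1.6]
opening: 0.598
grip_force: 0.0
t: 7.42
eef_pos: [569.3, -122.6, 156.5]
tcp_rot: [3.14, 0.0, 1.55]
ft_force: [-0.1, 0.0, -0.4]
opening: 0.6
grip_force: 0.0
tcp [ 569.3 -122.6  156.5] rot [3.14 0.   1.55] shift [0.1 0.5 0. ] turn -0.0
```

```bash
echo '{"moves": [[0,0,9,0,0.6],[0,0,17,0,0.6],[0,0,17.8,0,0.6],[0,0,17.8,0,0.6],[0,0,17.8,0,0.6]]}' | python3 -m handwheel
echo '{"moves": [[0,0,0,0,0],[0,0,0,0,0],[0,0,0,0,0],[0,0,0,0,0],[0,0,0,0,0]]}' | python3 -m handwheel
echo '{"moves": [[0,0,0,0,0],[0,0,0,0,0]]}' | python3 -m handwheel
```

```text
t: 7.83
eef_pos: [569.5, -122.6, 137.3]
tcp_rot: [-3.142, 0.0, 1.55]
ft_force: [0.8, -0.3, 0.3]
opening: 0.601
grip_force: 0.0
t: 8.25
eef_pos: [569.6, -122.5, 137.4]
tcp_rot: [3.141, 0.0, 1.55]
ft_force: [0.4, 0.1, 1.0]
opening: 0.383
grip_force: 30.0
t: 8.42
eef_pos: [569.6, -122.6, 137.4]
tcp_rot: [3.141, 0.0, 1.55]
ft_force: [-0.7, 0.2, 0.6]
opening: 0.383
grip_force: 30.0
```

```bash
echo '{"moves": [[0,0,-10,0,0],[0,0,-35,0,0],[0,0,-50,0,0],[18,-29.5,-50,0,0],[36,-59,-50,0,0]]}' | python3 -m handwheel
echo '{"moves": [[18,-29,0,0,0],[36,-59,0,0,0],[53.4,-88.5,0,0,0],[53.4,-88.5,0,0,0],[53.4,-88.5,35,0,0]]}' | python3 -m handwheel
echo '{"moves": [[0,0,35,0,0],[0,0,70,0,0],[0,0,105,0,0],[0,0,130,0,0],[0,0,138,0,0]]}' | python3 -m handwheel
echo '{"moves": [[0,0,0,0,0],[0,0,0,0,0],[0,0,0,0,0],[0,0,0,0,0]]}' | python3 -m handwheel
python3 -c "
from h import *
go(424,-30,1.55)"
```

```text
t: 8.83
eef_pos: [511.4, -85.5, 188.4]
tcp_rot: [3.139, 0.001, 1.549]
ft_force: [-0.5, 0.3, -1.6]
opening: 0.382
grip_force: 30.0
t: 9.25
eef_pos: [425.8, -29.9, 156.9]
tcp_rot: [3.132, 0.002, 1.551]
ft_force: [2.3, -1.1, -1.0]
opening: 0.386
grip_force: 30.0
t: 9.67
eef_pos: [423.3, -30.0, 11.9]
tcp_rot: [-3.138, -0.001, 1.55]
ft_force: [-0.1, 0.3, -0.3]
opening: 0.385
grip_force: 30.0
t: 10.0
eef_pos: [424.8, -30.3, 15.8]
tcp_rot: [3.139, 0.001, 1.55]
ft_force: [0.1, 0.0, -1.0]
opening: 0.384
grip_force: 30.0
tcp [424.8 -30.3  15.8] rot [3.139e+00 1.000e-03 1.550e+00] shift [ 0.2 -0.8 -0. ] turn -0.0
```

```bash
echo '{"moves": [[0,0,5,0,0],[0,0,9,0,0],[0,0,12,0,0],[0,0,12,0,0],[0,0,12,0,0]]}' | python3 -m handwheel
echo '{"moves": [[0,0,0,0,0.5],[0,0,0,0,0.5],[0,0,0,0,0.5],[0,0,0,0,0.5]]}' | python3 -m handwheel
echo '{"moves": [[0,0,-30,0,0.6],[0,0,-70,0,0.6],[0,0,-110,0,0.6],[0,0,-150,0,0.6],[0,0,-190,0,0.6]]}' | python3 -m handwheel
echo '{"moves": [[-20,31,-5,0,0.6],[-40,62,-5,0,0.6],[-60,93,-5,0,0.6],[-80,124,-5,0,0.6],[-95.5,147.6,-5,0,0.6]]}' | python3 -m handwheel
echo '{"moves": [[0,0,0,0,0.6],[0,0,0,0,0.6],[0,0,0,0,0.6],[0,0,0,0,0.6]]}' | python3 -m handwheel
python3 -c "
from h import *
go(569.8,-122.5,1.55)
p,d=read_camera('top'); cv2.imwrite('pics/t2.png',cv2.resize(p[90:250,190:390],(750,600))[:,:,::-1])
p,d=read_camera('scene'); cv2.imwrite('pics/s2.png',cv2.resize(p[100:280,180:360],(600,600))[:,:,::-1])"
```

```text
t: 10.42
eef_pos: [423.9, -30.1, 2.1]
tcp_rot: [-3.141, 0.0, 1.55]
ft_force: [0.2, 0.0, -0.9]
opening: 0.383
grip_force: 30.0
t: 10.75
eef_pos: [424.0, -30.1, 2.3]
tcp_rot: [3.142, 0.0, 1.55]
ft_force: [0.2, -0.3, -0.0]
opening: 0.499
grip_force: 0.0
t: 11.17
eef_pos: [423.3, -29.9, 194.5]
tcp_rot: [-3.141, 0.0, 1.55]
ft_force: [1.2, 0.0, -1.1]
opening: 0.602
grip_force: 0.0
t: 11.58
eef_pos: [571.3, -130.2, 197.4]
tcp_rot: [3.141, 0.0, 1.549]
ft_force: [0.3, 0.2, -0.6]
opening: 0.6
grip_force: 0.0
t: 11.92
eef_pos: [568.7, -128.0, 197.4]
tcp_rot: [-3.141, -0.0, 1.55]
ft_force: [0.0, 0.3, 0.5]
opening: 0.599
grip_force: 0.0
tcp [ 568.7 -128.   197.4] rot [-3.141 -0.     1.55 ] shift [5.5 1.  0. ] turn 0.0
```

View pics/s2.png

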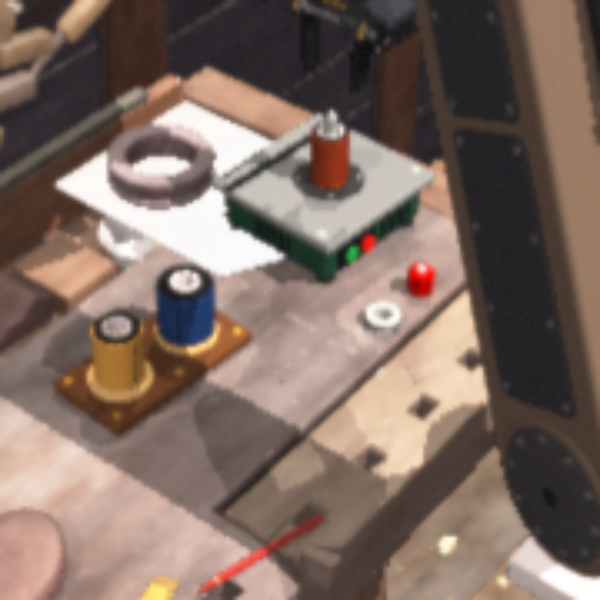

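The knob (421,278) and collar (381,317) both stand upright on the bench strip, and the brown drum is bare on the spindle.

```bash
echo '{"moves": [[5.5,1,0,0,0.65],[5.5,1,0,0,0.65],[5.5,1,30,0,0.65],[5.5,1,65,0,0.65],[5.5,1,85,0,0.65]]}' | python3 -m handwheel
echo '{"moves": [[0,0,10,0,0.65],[0,0,17,0,0.65],[0,0,17,0,0.65],[0,0,17,0,0.65],[0,0,17,0,0.65]]}' | python3 -m handwheel
echo '{"moves": [[0,0,0,0,0],[0,0,0,0,0],[0,0,0,0,0],[0,0,0,0,0],[0,0,0,0,0]]}' | python3 -m handwheel
echo '{"moves": [[0,0,0,0,0],[0,0,0,0,0]]}' | python3 -m handwheel
```

```text
t: 12.43
eef_pos: [569.7, -122.5, 110.1]
tcp_rot: [-3.14, -0.0, 1.55]
ft_force: [-0.9, 0.4, -0.5]
opening: 0.649
grip_force: 0.0
t: 12.85
eef_pos: [571.3, -123.3, 96.6]
tcp_rot: [3.14, 0.001, 1.55]
ft_force: [-0.3, -0.6, 0.9]
opening: 0.652
grip_force: 0.0
t: 13.27
eef_pos: [569.2, -123.0, 95.7]
tcp_rot: [-3.139, -0.0, 1.55]
ft_force: [-8.1, 0.1, 6.9]
opening: 0.441
grip_force: 30.0
t: 13.43
eef_pos: [569.2, -123.0, 95.7]
tcp_rot: [-3.139, -0.0, 1.55]
ft_force: [-8.0, 0.1, 9.0]
opening: 0.444
grip_force: 30.0
```

```bash
echo '{"moves": [[0,0,-10,0,0],[0,0,-30,0,0],[0,0,-60,0,0],[0,0,-95,0,0],[0,0,-110,0,0]]}' | python3 -m handwheel
echo '{"moves": [[0,0,0,0,0],[25,-21,0,0,0],[51,-42.5,0,0,0],[77,-64,0,0,0],[103,-85.5,0,0,0]]}' | python3 -m handwheel
echo '{"moves": [[26,-21,0,0,0],[52,-43,0,0,0],[76.9,-63.8,0,0,0],[76.9,-63.8,20,0,0],[76.9,-63.8,55,0,0]]}' | python3 -m handwheel
echo '{"moves": [[0,0,40,0,0],[0,0,70,0,0],[0,0,103,0,0],[0,0,111,0,0],[0,0,111,0,0]]}' | python3 -m handwheel
echo '{"moves": [[0,0,0,0,0],[0,0,0,0,0],[0,0,0,0,0],[0,0,0,0,0]]}' | python3 -m handwheel
python3 -c "
from h import *
go(424,60,1.55)"
```

```text
t: 13.85
eef_pos: [571.8, -123.5, 209.9]
tcp_rot: [3.137, 0.002, 1.55]
ft_force: [0.3, 0.0, -1.1]
opening: 0.441
grip_force: 30.0
t: 14.27
eef_pos: [485.8, -17.5, 204.6]
tcp_rot: [-3.141, -0.0, 1.549]
ft_force: [-0.0, 1.2, -0.6]
opening: 0.442
grip_force: 30.0
t: 14.68
eef_pos: [425.6, 61.1, 151.9]
tcp_rot: [3.135, -0.0, 1.552]
ft_force: [1.4, 0.4, -1.5]
opening: 0.443
grip_force: 30.0
t: 15.1
eef_pos: [424.0, 59.8, 37.6]
tcp_rot: [-3.137, 0.0, 1.55]
ft_force: [-0.3, 1.2, -0.4]
opening: 0.443
grip_force: 30.0
t: 15.43
eef_pos: [425.7, 59.8, 40.6]
tcp_rot: [3.139, 0.0, 1.55]
ft_force: [0.8, 0.1, -0.7]
opening: 0.443
grip_force: 30.0
tcp [425.7  59.8  40.6] rot [3.139 0.    1.55 ] shift [ 0.1 -1.8 -0. ] turn -0.0
```

```bash
echo '{"moves": [[0,0,6,0,0],[0,0,11,0,0],[0,0,13.5,0,0],[0,0,14,0,0],[0,0,14,0,0]]}' | python3 -m handwheel
echo '{"moves": [[0,0,0,0,0.6],[0,0,0,0,0.6],[0,0,0,0,0.6],[0,0,0,0,0.6]]}' | python3 -m handwheel
echo '{"moves": [[0,0,-35,0,0.6],[0,0,-75,0,0.6],[0,0,-115,0,0.6],[0,0,-130,0,0.8],[17,35,-130,0,0.8]]}' | python3 -m handwheel
echo '{"moves": [[17,35,0,0,0.84],[33,70,0,0,0.84],[50,106,0,0,0.84],[50,106,0,0,0.84],[50,106,30,0,0.84]]}' | python3 -m handwheel
echo '{"moves": [[0,0,0,0,0.84],[0,0,0,0,0.84],[0,0,0,0,0.84],[0,0,0,0,0.84]]}' | python3 -m handwheel
python3 -c "
from h import *
go(566.7,123.8,1.55)
p,d=read_camera('scene'); cv2.imwrite('pics/s3.png',cv2.resize(p[100:280,180:360],(600,600))[:,:,::-1])"
```

```text
t: 15.85
eef_pos: [424.9, 59.8, 25.3]
tcp_rot: [-3.141, 0.0, 1.55]
ft_force: [-1.2, -0.0, 7.7]
opening: 0.44
grip_force: 30.0
t: 16.18
eef_pos: [425.1, 59.8, 25.1]
tcp_rot: [-3.141, 0.0, 1.55]
ft_force: [0.6, 0.2, 0.2]
opening: 0.593
grip_force: 0.0
t: 16.6
eef_pos: [458.0, 75.2, 159.1]
tcp_rot: [3.139, 0.0, 1.549]
ft_force: [1.9, 0.1, 1.0]
opening: 0.688
grip_force: 0.0
t: 17.02
eef_pos: [570.9, 124.9, 128.2]
tcp_rot: [3.134, -0.001, 1.551]
ft_force: [1.3, -0.3, 0.1]
opening: 0.843
grip_force: 0.0
t: 17.35
eef_pos: [567.7, 123.7, 126.5]
tcp_rot: [3.14, -0.0, 1.55]
ft_force: [-0.1, -1.0, 0.7]
opening: 0.842
grip_force: 0.0
tcp [567.7 123.7 126.5] rot [ 3.14 -0.    1.55] shift [ 0.1 -1.  -0. ] turn -0.0
```

View pics/s3.png

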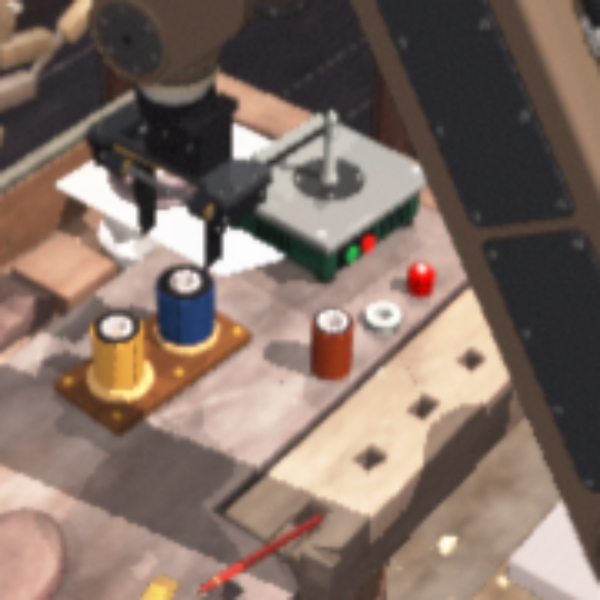

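The brown drum now stands at (332,343) on the strip, the spindle at (330,150) is bare, and the gripper is above the blue drum.

```bash
echo '{"moves": [[0,-0.8,0,0,0.84],[0,-0.8,30,0,0.84],[0,-0.8,60,0,0.84],[0,-0.8,80,0,0.84],[0,-0.8,80,0,0.84]]}' | python3 -m handwheel
echo '{"moves": [[0,0,0,0,0.84],[0,0,0,0,0.84],[0,0,0,0,0.84],[0,0,0,0,0.84]]}' | python3 -m handwheel
echo '{"moves": [[0,0,0,0,0],[0,0,0,0,0],[0,0,0,0,0],[0,0,0,0,0],[0,0,0,0,0]]}' | python3 -m handwheel
echo '{"moves": [[0,0,0,0,0],[0,0,0,0,0]]}' | python3 -m handwheel
python3 - <<'E'
from h import *
z=np.load("pics/top0.npz")
p,d=read_camera('top'); np.savez("pics/top3.npz",p=p,d=d); cv2.imwrite('pics/t3.png',cv2.resize(p[100:230,270:370],(461,600),interpolation=cv2.INTER_NEAREST)[:,:,::-1])
E
```

```text
t: 17.82
eef_pos: [565.1, 123.6, 42.4]
tcp_rot: [-3.137, 0.001, 1.55]
ft_force: [-0.7, -0.4, -0.2]
opening: 0.837
grip_force: 0.0
t: 18.15
eef_pos: [567.3, 123.9, 46.7]
tcp_rot: [3.139, -0.0, 1.55]
ft_force: [0.2, -0.1, -0.1]
opening: 0.842
grip_force: 0.0
t: 18.57
eef_pos: [564.2, 123.9, 45.5]
tcp_rot: [-3.136, 0.001, 1.55]
ft_force: [-12.2, 0.5, 11.6]
opening: 0.634
grip_force: 30.0
t: 18.73
eef_pos: [564.2, 123.9, 45.5]
tcp_rot: [-3.136, 0.001, 1.55]
ft_force: [-11.2, 1.0, 11.6]
opening: 0.637
grip_force: 30.0
```

View pics/t3.png

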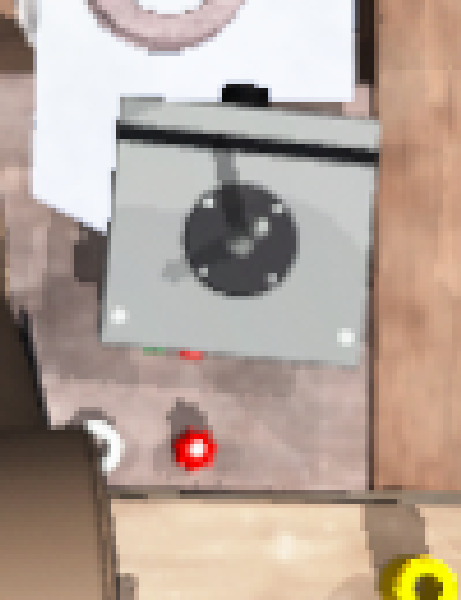

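The spindle's base disc is centred at crop (241,240), i.e. full pixel about (322.3,152), and the knob is upright at crop (195,450).

```bash
echo '{"moves": [[0,0,-8,0,0],[0,0,-25,0,0],[0,0,-60,0,0],[0,0,-100,0,0],[0,0,-140,0,0]]}' | python3 -m handwheel
echo '{"moves": [[0,0,-20,0,0],[0,0,-20,0,0],[0,0,-20,0,0],[0,0,-20,0,0]]}' | python3 -m handwheel
python3 - <<'E'
from h import *
go(568.5,-122.5,1.55)
print(plane("top",[(322.3,152.0)],70))
z=np.load("pics/top3.npz"); p,d=z["p"],z["d"]; g=p[130:175,300:345].max(2); m=(g<90).astype(np.uint8)
k,l,st,c=cv2.connectedComponentsWithStats(m); i=1+st[1:,4].argmax(); 
cn=max(cv2.findContours((l==i).astype(np.uint8),0,2)[0],key=cv2.contourArea); q=plane("top",cn.reshape(-1,2)+[300,130],70)[:,:2].astype(np.float32)
print(st[i],cv2.minEnclosingCircle(q),cv2.fitEllipse(q))
E
```

```text
t: 19.2
eef_pos: [566.2, 123.8, 186.6]
tcp_rot: [-3.14, 0.0, 1.55]
ft_force: [1.9, 1.8, -2.9]
opening: 0.633
grip_force: 30.0
t: 19.53
eef_pos: [566.0, 123.8, 204.0]
tcp_rot: [-3.14, 0.0, 1.55]
ft_force: [-0.4, 0.0, -3.4]
opening: 0.633
grip_force: 30.0
tcp [566.  123.8 204. ] rot [-3.14  0.    1.55] shift [-2.462e+02  7.600e+00  1.000e-01] turn -0.0
[[ 569.3543727  -126.28230624   70.        ]]
[ 10  10  24  24 387] ((570.800048828125, -123.36284637451172), 38.49787139892578) ((570.5672607421875, -123.41616821289062), (71.30797576904297, 72.2528076171875), 13.243882179260254)
```

```bash
echo '{"moves": [[-35,1,0,0,0],[-74,2.5,0,0,0],[-113,4,0,0,0],[-152,5,0,0,0],[-191,6.5,0,0,0]]}' | python3 -m handwheel
echo '{"moves": [[-30,1,0,0,0],[-55.7,1.7,0,0,0],[-55.7,1.7,0,0,0],[-55.7,1.7,0,0,0],[-55.7,1.7,0,0,0]]}' | python3 -m handwheel
echo '{"moves": [[0,0,0,0,0],[0,0,0,0,0]]}' | python3 -m handwheel
python3 - <<'E'
from h import *
go(569,-123,1.55)
p,d=read_camera('scene'); cv2.imwrite('pics/s4.png',cv2.resize(p[90:190,230:330],(600,600))[:,:,::-1])
E
```

```text
t: 19.95
eef_pos: [568.2, -68.8, 203.2]
tcp_rot: [-3.138, -0.001, 1.55]
ft_force: [1.0, -0.5, -3.7]
opening: 0.635
grip_force: 30.0
t: 20.37
eef_pos: [569.2, -122.4, 203.9]
tcp_rot: [-3.139, -0.001, 1.549]
ft_force: [0.5, 0.5, -3.1]
opening: 0.634
grip_force: 30.0
t: 20.53
eef_pos: [569.7, -121.8, 204.9]
tcp_rot: [-3.141, -0.0, 1.551]
ft_force: [-0.2, 0.0, -2.2]
opening: 0.638
grip_force: 30.0
tcp [ 569.7 -121.8  204.9] rot [-3.141 -0.     1.551] shift [-1.2 -0.6  0. ] turn 0.001
```

View pics/s4.png

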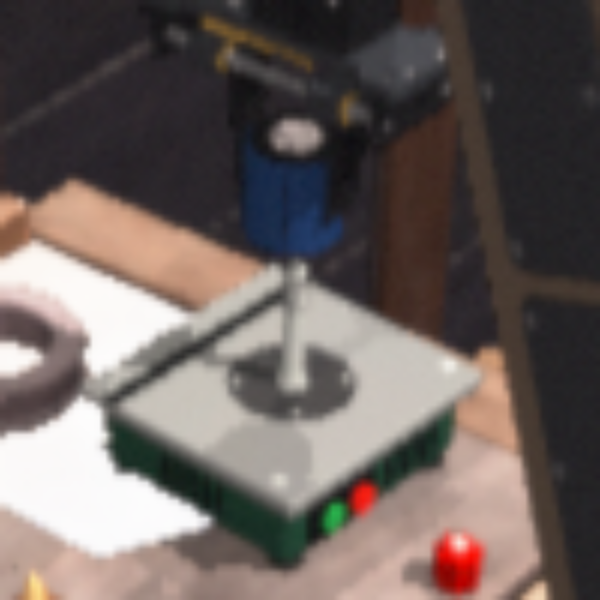

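The blue drum (292,190) is centred above the spindle (293,330).

```bash
echo '{"moves": [[-1,-0.6,10,0,0],[-1,-0.6,25,0,0],[-1,-0.6,35,0,0],[-1,-0.6,45,0,0],[-1,-0.6,50,0,0]]}' | python3 -m handwheel
echo '{"moves": [[0,0,10,0,0],[0,0,22,0,0],[0,0,34,0,0],[0,0,41,0,0],[0,0,41,0,0]]}' | python3 -m handwheel
echo '{"moves": [[0,0,0,0,0],[0,0,0,0,0],[0,0,0,0,0],[0,0,0,0,0]]}' | python3 -m handwheel
```

```text
t: 21.0
eef_pos: [568.6, -123.6, 153.6]
tcp_rot: [-3.14, -0.0, 1.55]
ft_force: [-0.3, 0.8, -3.3]
opening: 0.634
grip_force: 30.0
t: 21.42
eef_pos: [568.6, -123.8, 112.8]
tcp_rot: [-3.139, -0.001, 1.55]
ft_force: [-0.8, -0.1, -2.8]
opening: 0.635
grip_force: 30.0
t: 21.75
eef_pos: [569.4, -124.1, 114.9]
tcp_rot: [3.141, 0.0, 1.55]
ft_force: [0.5, 0.5, -3.7]
opening: 0.631
grip_force: 30.0
```

```bash
echo '{"moves": [[1,0,6,0,0],[1,0,12,0,0],[1,0,16,0,0],[1,0,18,0,0],[1,0,18,0,0]]}' | python3 -m handwheel
echo '{"moves": [[0,0,1,0,0],[0,0,2,0,0],[0,0,2,0,0],[0,0,2,0,0]]}' | python3 -m handwheel
```

```text
t: 22.17
eef_pos: [568.5, -122.9, 95.5]
tcp_rot: [-3.14, -0.0, 1.55]
ft_force: [-2.8, -0.3, -3.0]
opening: 0.631
grip_force: 30.0
t: 22.5
eef_pos: [568.6, -123.0, 94.6]
tcp_rot: [-3.141, 0.0, 1.55]
ft_force: [-4.9, -0.5, 1.5]
opening: 0.632
grip_force: 30.0
```

```bash
echo '{"moves": [[0,0,0.8,0,0],[0,0,0.8,0,0],[0,0,0.8,0,0.76],[0,0,0.8,0,0.76],[0,0,0.8,0,0.76]]}' | python3 -m handwheel
echo '{"moves": [[0,0,0,0,0.76],[0,0,-15,0,0.76],[0,0,-45,0,0.76],[0,0,-80,0,0.76],[0,0,-112,0,0.76]]}' | python3 -m handwheel
echo '{"moves": [[25,-20.5,0,0,0.65],[50,-41,0,0,0.65],[76,-62,0,0,0.65],[102,-83.5,0,0,0.65],[128,-105,0,0,0.65]]}' | python3 -m handwheel
echo '{"moves": [[26,-21,0,0,0.65],[51.8,-42.5,0,0,0.65],[51.8,-42.5,20,0,0.65],[51.8,-42.5,55,0,0.65],[51.8,-42.5,75,0,0.65]]}' | python3 -m handwheel
echo '{"moves": [[0,0,0,0,0.65],[0,0,0,0,0.65],[0,0,0,0,0.65],[0,0,0,0,0.65]]}' | python3 -m handwheel
python3 - <<'E'
from h import *
go(424.9,59.8,1.55)
p,d=read_camera('scene'); cv2.imwrite('pics/s5.png',cv2.resize(p[100:260,190:350],(600,600))[:,:,::-1])
E
```

```text
t: 22.92
eef_pos: [569.7, -123.0, 93.9]
tcp_rot: [3.14, 0.0, 1.55]
ft_force: [0.2, 0.1, -0.1]
opening: 0.746
grip_force: 0.0
t: 23.33
eef_pos: [569.1, -122.9, 207.0]
tcp_rot: [-3.141, -0.0, 1.55]
ft_force: [-0.2, -0.2, -0.3]
opening: 0.759
grip_force: 0.0
t: 23.75
eef_pos: [465.9, 8.2, 205.6]
tcp_rot: [3.141, 0.0, 1.549]
ft_force: [0.2, 0.2, -0.2]
opening: 0.652
grip_force: 0.0
t: 24.17
eef_pos: [425.0, 60.5, 129.2]
tcp_rot: [3.141, 0.0, 1.551]
ft_force: [0.4, 0.5, 0.4]
opening: 0.652
grip_force: 0.0
t: 24.5
eef_pos: [426.2, 59.8, 131.7]
tcp_rot: [3.139, 0.0, 1.55]
ft_force: [0.3, -0.5, 0.9]
opening: 0.65
grip_force: 0.0
tcp [426.2  59.8 131.7] rot [3.139 0.    1.55 ] shift [-0.1 -1.3 -0. ] turn -0.0
```

View pics/s5.png

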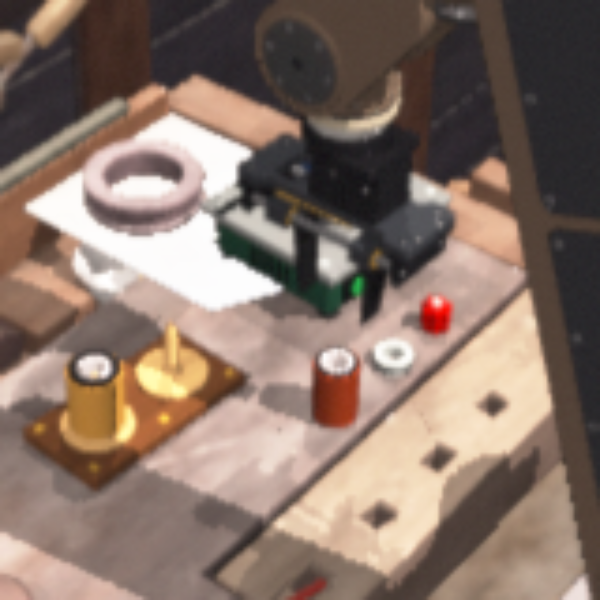

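The brown drum is upright at (337,385), the gripper is above it, and the blue drum's post (172,350) is empty.

```bash
echo '{"moves": [[0,-1.2,25,0,0.65],[0,-1.2,60,0,0.65],[0,-1.2,90,0,0.65],[0,-1.2,104,0,0.65],[0,-1.2,105,0,0.65]]}' | python3 -m handwheel
echo '{"moves": [[0,0,0,0,0.65],[0,0,0,0,0.65],[0,0,0,0,0],[0,0,0,0,0],[0,0,0,0,0]]}' | python3 -m handwheel
echo '{"moves": [[0,0,0,0,0],[0,0,0,0,0],[0,0,0,0,0]]}' | python3 -m handwheel
echo '{"moves": [[0,0,-25,0,0],[0,0,-60,0,0],[0,0,-95,0,0],[0,0,-110,0,0],[10,20,-110,0,0]]}' | python3 -m handwheel
echo '{"moves": [[0,0,0,0,0],[0,0,0,0,0],[0,0,0,0,0]]}' | python3 -m handwheel
python3 - <<'E'
from h import *
go(564.5,123.8,1.55)
E
```

```text
t: 24.97
eef_pos: [423.7, 59.8, 23.9]
tcp_rot: [-3.139, 0.0, 1.549]
ft_force: [0.2, 0.7, 1.3]
opening: 0.649
grip_force: 0.0
t: 25.38
eef_pos: [424.7, 59.9, 26.4]
tcp_rot: [3.14, 0.0, 1.55]
ft_force: [0.7, 0.7, -0.1]
opening: 0.499
grip_force: 0.0
t: 25.63
eef_pos: [424.6, 59.9, 26.1]
tcp_rot: [3.14, 0.0, 1.55]
ft_force: [-1.2, 0.4, 9.2]
opening: 0.445
grip_force: 30.0
t: 26.05
eef_pos: [443.2, 69.1, 138.9]
tcp_rot: [3.138, 0.0, 1.549]
ft_force: [1.6, -0.3, -0.8]
opening: 0.442
grip_force: 30.0
t: 26.3
eef_pos: [443.6, 69.5, 135.1]
tcp_rot: [-3.14, 0.0, 1.55]
ft_force: [0.5, 0.2, -1.0]
opening: 0.443
grip_force: 30.0
tcp [443.6  69.5 135.1] rot [-3.14  0.    1.55] shift [ 56.8 119.7  -0.2] turn 0.0
```

```bash
echo '{"moves": [[17,36,0,0,0],[34,72,0,0,0],[51,107,0,0,0],[56.8,119.7,0,0,0],[56.8,119.7,0,0,0]]}' | python3 -m handwheel
echo '{"moves": [[0,0,0,0,0],[0,0,0,0,0],[0,0,0,0,0],[0,0,0,0,0]]}' | python3 -m handwheel
python3 - <<'E'
from h import *
go(564.5,123.8,1.55)
p,d=read_camera('scene'); cv2.imwrite('pics/s6.png',cv2.resize(p[120:230,190:310],(654,600))[:,:,::-1])
E
```

```text
t: 26.72
eef_pos: [567.0, 124.6, 134.3]
tcp_rot: [-3.141, 0.0, 1.551]
ft_force: [-1.5, 0.6, -1.0]
opening: 0.445
grip_force: 30.0
t: 27.05
eef_pos: [564.5, 123.3, 135.7]
tcp_rot: [-3.141, 0.0, 1.549]
ft_force: [0.1, 0.4, -0.8]
opening: 0.442
grip_force: 30.0
tcp [564.5 123.3 135.7] rot [-3.141  0.     1.549] shift [ 0.5 -0.  -0. ] turn -0.001
```

View pics/s6.png

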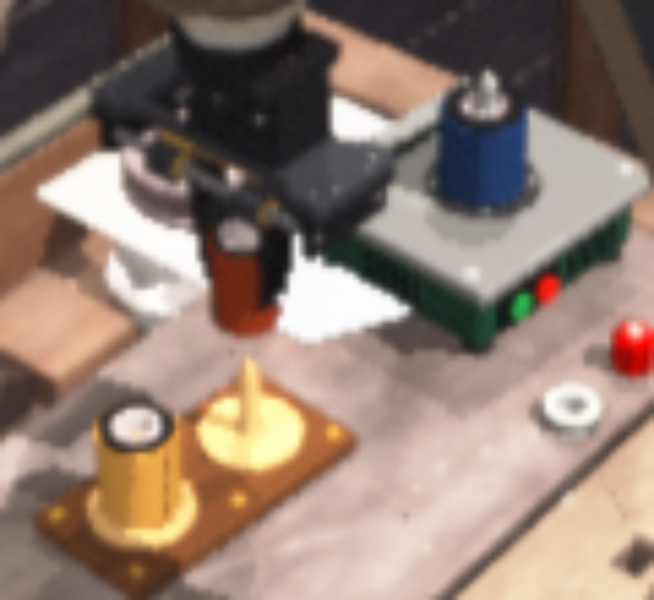

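The blue drum is seated on the spindle (482,150). The brown drum (242,280) hangs over the free post (250,390), slightly left of it, so I'll measure that offset.

```bash
python3 - <<'E'
from h import *
def lat(n,u,v,z): return plane(n,[(u,v)],z)[0]
p,d=read_camera('scene')
hsv=cv2.cvtColor(p,cv2.COLOR_RGB2HSV).astype(int); H,S,V=hsv[...,0],hsv[...,1],hsv[...,2]
c=camera_info("scene"); M=R.from_euler("xyz",c["attitude"]).as_matrix(); r=M[:2,0]/np.linalg.norm(M[:2,0]); print("right",r)
br=((H<10)|(H>172))&(S>130)
for v in range(170,184):
    u=np.nonzero(br[v,222:248])[0]+222
    if len(u)>3: print("br",v,u.min(),u.max(),p[v,u.min()-1],p[v,u.max()+1])
for v in range(184,204): 
    row=p[v,228:246].astype(int); print(v,(row[:,0]-row[:,2]).tolist())
E
```

```text
right [-0.78342183 -0.62149033]
br 170 229 237 [76 57 51] [30 24 26]
br 171 229 237 [133 116 112] [31 24 25]
br 172 229 237 [146 122 116] [33 26 26]
br 173 229 237 [152 118 100] [32 22 24]
br 174 229 237 [150 114  99] [38 29 28]
br 175 229 239 [148 114 103] [137 111 107]
br 176 229 239 [149 113 103] [162 113 108]
br 177 229 239 [151 115 105] [158  91  80]
br 178 230 239 [104  63  53] [169 108 100]
br 179 230 239 [143 106  96] [187 139 130]
br 180 231 238 [146 105  94] [168 103  85]
184 [40, 40, 40, 42, 36, 43, 44, 49, 46, 45, 49, 50, 48, 47, 48, 48, 46, 45]
185 [39, 38, 40, 39, 38, 41, 51, 77, 57, 47, 50, 49, 48, 45, 46, 46, 47, 45]
186 [37, 37, 38, 39, 39, 43, 70, 102, 85, 56, 47, 49, 46, 44, 44, 43, 47, 47]
187 [37, 37, 37, 39, 39, 44, 92, 112, 101, 78, 50, 45, 44, 43, 42, 43, 44, 45]
188 [37, 37, 37, 39, 38, 50, 101, 118, 111, 110, 62, 45, 44, 43, 41, 41, 44, 44]
189 [36, 37, 38, 41, 46, 79, 108, 120, 115, 124, 96, 73, 54, 46, 41, 39, 40, 41]
190 [36, 37, 44, 64, 89, 106, 111, 121, 117, 128, 124, 111, 91, 63, 44, 39, 38, 37]
191 [37, 49, 89, 103, 118, 115, 111, 120, 114, 125, 132,
[... 353 characters left out ...]
 79, 80, 81, 102, 129, 120]
196 [122, 121, 119, 110, 109, 116, 112, 122, 115, 109, 85, 78, 79, 77, 72, 74, 95, 130]
197 [115, 119, 119, 120, 122, 116, 107, 122, 115, 112, 95, 80, 70, 70, 69, 71, 75, 122]
198 [89, 90, 90, 116, 118, 111, 115, 121, 111, 109, 99, 73, 69, 69, 67, 67, 68, 115]
199 [78, 76, 76, 92, 87, 119, 120, 119, 105, 98, 89, 71, 69, 66, 66, 61, 69, 119]
200 [79, 77, 76, 78, 81, 105, 112, 107, 96, 80, 74, 67, 64, 63, 63, 63, 75, 124]
201 [82, 77, 79, 79, 92, 102, 102, 97, 90, 71, 65, 64, 61, 62, 64, 72, 97, 125]
202 [101, 84, 80, 80, 99, 103, 102, 99, 77, 64, 61, 62, 62, 65, 73, 88, 123, 117]
203 [120, 113, 85, 82, 100, 105, 106, 100, 69, 62, 62, 65, 69, 76, 103, 122, 120, 117]
```

```bash
python3 - <<'E'
from h import *
c=camera_info("scene"); M=R.from_euler("xyz",c["attitude"]).as_matrix(); f=192/np.tan(np.radians(c["vertical_fov"])/2)
K=np.array([[f,0,c["cx"]],[0,f,c["cy"]],[0,0,1]])
P=np.array([[564.5,123.3,110],[564.5,123.3,79],[564.5,123.3,50]]); 
print(cv2.projectPoints(P,cv2.Rodrigues(M.T)[0],-M.T@c["origin"],K,c["dist_coeffs"])[0].reshape(-1,2))
r=M[:2,0]/np.linalg.norm(M[:2,0]); print(r@plane("scene",[(235.3,187)],77)[0][:2]-r@plane("scene",[(234.4,175.5)],110)[0][:2])
E
```

```text
[[234.59062382 177.43110163]
 [234.82420823 184.56653651]
 [235.03833692 191.08221431]]
3.0295287381886737
```

```bash
echo '{"moves": [[-0.8,-1.2,15,0,0],[-0.8,-1.2,30,0,0],[-0.8,-1.2,45,0,0],[-0.8,-1.2,60,0,0],[-0.8,-1.2,70,0,0]]}' | python3 -m handwheel
echo '{"moves": [[0,0,0,0,0],[0,0,0,0,0],[0,0,5,0,0],[0,0,10,0,0],[0,0,14,0,0]]}' | python3 -m handwheel
echo '{"moves": [[0,0,1.5,0,0],[0,0,3,0,0],[0,0,3,0,0],[0,0,3,0,0]]}' | python3 -m handwheel
```

```text
t: 27.57
eef_pos: [563.6, 122.8, 64.5]
tcp_rot: [-3.141, 0.0, 1.55]
ft_force: [-0.4, -0.3, -2.0]
opening: 0.442
grip_force: 30.0
t: 27.98
eef_pos: [564.2, 123.0, 51.5]
tcp_rot: [3.141, -0.0, 1.55]
ft_force: [0.1, -0.4, 0.3]
opening: 0.441
grip_force: 30.0
t: 28.32
eef_pos: [563.8, 123.2, 48.4]
tcp_rot: [-3.141, -0.0, 1.55]
ft_force: [-2.1, 3.1, -1.8]
opening: 0.438
grip_force: 30.0
```

```bash
echo '{"moves": [[0.4,0,0.8,0,0],[0.4,0,1.6,0,0],[0.4,0,2,0,0],[0.4,0,2,0,0]]}' | python3 -m handwheel
echo '{"moves": [[0,0,0,0,0.62],[0,0,0,0,0.62],[0,0,0,0,0.62],[0,0,0,0,0.62]]}' | python3 -m handwheel
```

```text
t: 28.65
eef_pos: [563.9, 123.6, 47.2]
tcp_rot: [-3.142, -0.0, 1.55]
ft_force: [-5.6, 3.4, 9.7]
opening: 0.442
grip_force: 30.0
t: 28.98
eef_pos: [564.4, 123.2, 46.5]
tcp_rot: [3.141, 0.0, 1.55]
ft_force: [0.1, -0.5, 0.8]
opening: 0.607
grip_force: 0.0
```

```bash
echo '{"moves": [[0,0,-20,0,0.62],[0,0,-60,0,0.62],[0,0,-100,0,0.62],[0,0,-120,0,0.62],[-28,-25,-120,0,0.62]]}' | python3 -m handwheel
echo '{"moves": [[-28,-25,0,0,0.6],[-56,-50,0,0,0.6],[-84,-75,0,0,0.6],[-112,-100,0,0,0.6],[-128.2,-112.2,0,0,0.6]]}' | python3 -m handwheel
echo '{"moves": [[0,0,20,0,0.6],[0,0,60,0,0.6],[0,0,100,0,0.6],[0,0,130,0,0.6],[0,0,145,0,0.6]]}' | python3 -m handwheel
echo '{"moves": [[0,0,0,0,0.6],[0,0,0,0,0.6],[0,0,0,0,0.6],[0,0,0,0,0.6]]}' | python3 -m handwheel
python3 - <<'E'
from h import *
go(424,-30.1,1.55)
p,d=read_camera('scene'); cv2.imwrite('pics/s7.png',cv2.resize(p[120:230,190:310],(654,600))[:,:,::-1])
E
```

```text
t: 29.4
eef_pos: [543.3, 98.0, 171.0]
tcp_rot: [3.131, -0.001, 1.552]
ft_force: [-0.7, -0.4, -0.2]
opening: 0.619
grip_force: 0.0
t: 29.82
eef_pos: [421.0, -31.4, 166.5]
tcp_rot: [-3.141, 0.0, 1.549]
ft_force: [1.2, 0.1, -0.1]
opening: 0.604
grip_force: 0.0
t: 30.23
eef_pos: [422.7, -29.9, 18.7]
tcp_rot: [-3.139, -0.0, 1.549]
ft_force: [-1.4, -0.2, 0.1]
opening: 0.602
grip_force: 0.0
t: 30.57
eef_pos: [424.4, -30.0, 22.7]
tcp_rot: [3.139, 0.001, 1.55]
ft_force: [-0.2, -0.1, -0.2]
opening: 0.601
grip_force: 0.0
tcp [424.4 -30.   22.7] rot [3.139e+00 1.000e-03 1.550e+00] shift [-0.1 -0.4 -0. ] turn -0.0
```

View pics/s7.png

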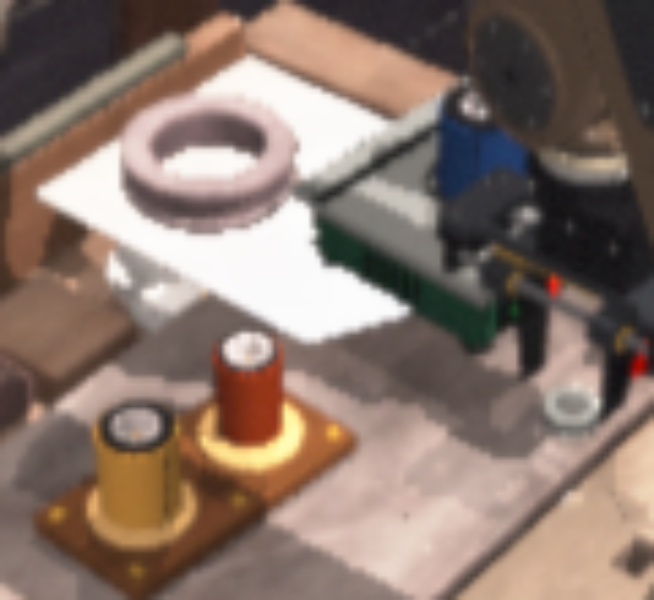

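The brown drum is seated on the former blue post (248,400) and the collar (573,405) lies between the fingers.

```bash
echo '{"moves": [[0,0,10,0,0.6],[0,0,18,0,0.6],[0,0,19,0,0.6],[0,0,19,0,0.6],[0,0,19,0,0.6]]}' | python3 -m handwheel
echo '{"moves": [[0,0,0,0,0],[0,0,0,0,0],[0,0,0,0,0],[0,0,0,0,0],[0,0,0,0,0]]}' | python3 -m handwheel
echo '{"moves": [[0,0,-30,0,0],[0,0,-70,0,0],[0,0,-110,0,0],[0,0,-150,0,0],[0,0,-187,0,0]]}' | python3 -m handwheel
echo '{"moves": [[-18,29,0,0,0],[-36,58,0,0,0],[-54,87,0,0,0],[-72,116,0,0,0],[-89.6,146,0,0,0]]}' | python3 -m handwheel
echo '{"moves": [[0,0,0,0,0],[0,0,0,0,0],[0,0,0,0,0],[0,0,0,0,0],[0,0,0,0,0]]}' | python3 -m handwheel
python3 - <<'E'
from h import *
go(569,-122.7,1.55)
p,d=read_camera('scene'); cv2.imwrite('pics/s8.png',cv2.resize(p[90:190,230:330],(600,600))[:,:,::-1])
E
```

```text
t: 31.03
eef_pos: [423.7, -29.9, 2.8]
tcp_rot: [3.142, 0.0, 1.55]
ft_force: [0.3, 0.4, -0.0]
opening: 0.602
grip_force: 0.0
t: 31.45
eef_pos: [423.7, -29.9, 2.7]
tcp_rot: [3.141, 0.0, 1.55]
ft_force: [-0.2, -0.2, 2.8]
opening: 0.382
grip_force: 30.0
t: 31.87
eef_pos: [423.1, -29.7, 191.9]
tcp_rot: [3.141, 0.0, 1.55]
ft_force: [-0.1, -0.0, -0.3]
opening: 0.387
grip_force: 30.0
t: 32.28
eef_pos: [568.7, -123.4, 189.5]
tcp_rot: [-3.141, 0.0, 1.55]
ft_force: [0.3, 0.6, -0.7]
opening: 0.383
grip_force: 30.0
t: 32.7
eef_pos: [567.1, -121.9, 189.8]
tcp_rot: [-3.141, 0.0, 1.55]
ft_force: [0.4, -0.3, -0.2]
opening: 0.39
grip_force: 30.0
tcp [ 567.1 -121.9  189.8] rot [-3.141  0.     1.55 ] shift [-0.7  2.  -0. ] turn 0.0
```

View pics/s8.png

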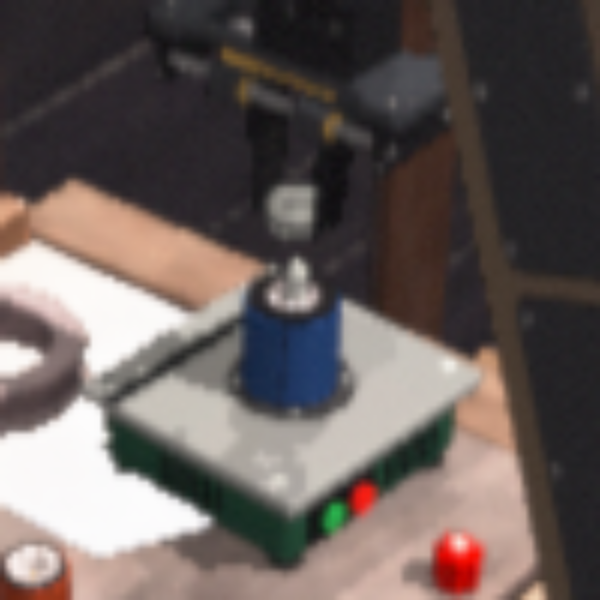

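The collar (293,212) is above the spindle tip (295,268), and the blue drum is flat on the table.

```bash
echo '{"moves": [[-0.7,1.6,0,0,0],[-0.7,1.6,8,0,0],[-0.7,1.6,16,0,0],[-0.7,1.6,24,0,0],[-0.7,1.6,24,0,0]]}' | python3 -m handwheel
echo '{"moves": [[0,0,7,0,0],[0,0,14,0,0],[0,0,21,0,0],[0,0,25,0,0],[0,0,25,0,0]]}' | python3 -m handwheel
echo '{"moves": [[0,0,1.5,0,0],[0,0,3,0,0],[0,0,3,0,0],[0,0,3,0,0]]}' | python3 -m handwheel
```

```text
t: 33.17
eef_pos: [568.5, -123.0, 163.3]
tcp_rot: [-3.139, -0.001, 1.55]
ft_force: [-0.5, -0.4, -1.8]
opening: 0.383
grip_force: 30.0
t: 33.58
eef_pos: [568.9, -123.1, 139.4]
tcp_rot: [-3.14, -0.0, 1.55]
ft_force: [-0.2, -0.1, -0.8]
opening: 0.381
grip_force: 30.0
t: 33.92
eef_pos: [569.5, -123.3, 137.8]
tcp_rot: [3.141, 0.0, 1.55]
ft_force: [0.5, -1.2, -0.1]
opening: 0.38
grip_force: 30.0
```

```bash
echo '{"moves": [[0,0,0.6,0,0],[0,0,0.9,0,0],[0,0,0.9,0,0]]}' | python3 -m handwheel
echo '{"moves": [[0,0,0,0,0.5],[0,0,0,0,0.5],[0,0,0,0,0.5],[0,0,0,0,0.5]]}' | python3 -m handwheel
echo '{"moves": [[0,0,-15,0,0.5],[0,0,-40,0,0.5],[0,0,-60,0,0.5],[0,0,-60,0,0.5],[5,-36,-60,0,0.5]]}' | python3 -m handwheel
echo '{"moves": [[5,-36,0,0,0.5],[10,-73,0,0,0.5],[15,-109.7,0,0,0.5],[15,-109.7,0,0,0.5],[15,-109.7,30,0,0.5]]}' | python3 -m handwheel
echo '{"moves": [[0,0,40,0,0.5],[0,0,80,0,0.5],[0,0,115,0,0.5],[0,0,125,0,0.5],[0,0,125,0,0.5]]}' | python3 -m handwheel
echo '{"moves": [[0,0,0,0,0.5],[0,0,0,0,0.5],[0,0,0,0,0.5],[0,0,0,0,0.5]]}' | python3 -m handwheel
python3 - <<'E'
from h import *
go(424,-100.1,1.55)
E
```

```text
t: 34.17
eef_pos: [569.5, -123.3, 137.7]
tcp_rot: [3.14, 0.001, 1.55]
ft_force: [-2.0, 1.7, 8.9]
opening: 0.379
grip_force: 30.0
t: 34.5
eef_pos: [569.3, -123.2, 136.5]
tcp_rot: [-3.142, 0.0, 1.55]
ft_force: [1.2, -0.6, 0.3]
opening: 0.499
grip_force: 0.0
t: 34.92
eef_pos: [537.2, -118.6, 197.0]
tcp_rot: [3.137, 0.001, 1.55]
ft_force: [-0.9, 0.9, -0.6]
opening: 0.499
grip_force: 0.0
t: 35.33
eef_pos: [424.6, -100.6, 169.8]
tcp_rot: [3.135, 0.003, 1.549]
ft_force: [1.2, -1.0, -0.4]
opening: 0.501
grip_force: 0.0
t: 35.75
eef_pos: [422.7, -99.7, 38.9]
tcp_rot: [-3.136, -0.002, 1.55]
ft_force: [0.5, 0.2, 1.1]
opening: 0.502
grip_force: 0.0
t: 36.08
eef_pos: [424.6, -100.4, 42.7]
tcp_rot: [3.139, 0.001, 1.55]
ft_force: [-0.9, -0.9, 0.3]
opening: 0.498
grip_force: 0.0
tcp [ 424.6 -100.4   42.7] rot [3.139e+00 1.000e-03 1.550e+00] shift [ 0.3 -0.6 -0. ] turn -0.0
```

```bash
echo '{"moves": [[0.2,-0.3,15,0,0.5],[0.2,-0.3,30,0,0.5],[0.2,-0.3,38,0,0.5],[0.2,-0.3,38,0,0.5],[0.2,-0.3,38,0,0.5]]}' | python3 -m handwheel
echo '{"moves": [[0,0,0,0,0.5],[0,0,0,0,0],[0,0,0,0,0],[0,0,0,0,0],[0,0,0,0,0]]}' | python3 -m handwheel
echo '{"moves": [[0,0,-30,0,0],[0,0,-70,0,0],[0,0,-110,0,0],[0,0,-150,0,0],[0,0,-190,0,0]]}' | python3 -m handwheel
echo '{"moves": [[-5,36,0,0,0],[-10,73,0,0,0],[-15,109.7,0,0,0],[-19.7,145.5,0,0,0],[-19.7,145.5,0,0,0]]}' | python3 -m handwheel
echo '{"moves": [[0,0,0,0,0],[0,0,0,0,0],[0,0,0,0,0],[0,0,0,0,0],[0,0,0,0,0]]}' | python3 -m handwheel
python3 - <<'E'
from h import *
go(569,-122.9,1.55)
p,d=read_camera('scene'); cv2.imwrite('pics/s9.png',cv2.resize(p[90:190,230:330],(600,600))[:,:,::-1])
E
```

```text
t: 36.5
eef_pos: [423.8, -100.0, 3.9]
tcp_rot: [-3.141, -0.0, 1.55]
ft_force: [1.1, -0.3, -0.1]
opening: 0.503
grip_force: 0.0
t: 36.92
eef_pos: [423.9, -100.1, 4.0]
tcp_rot: [3.141, 0.0, 1.55]
ft_force: [0.4, -0.1, 4.6]
opening: 0.325
grip_force: 30.0
t: 37.33
eef_pos: [423.2, -99.7, 195.8]
tcp_rot: [-3.142, 0.0, 1.55]
ft_force: [-0.3, 1.6, -0.3]
opening: 0.322
grip_force: 30.0
t: 37.75
eef_pos: [573.5, -123.7, 193.2]
tcp_rot: [3.139, 0.001, 1.55]
ft_force: [-1.9, -0.0, -0.7]
opening: 0.323
grip_force: 30.0
t: 38.17
eef_pos: [568.3, -122.7, 194.0]
tcp_rot: [3.141, 0.0, 1.55]
ft_force: [0.3, 0.8, -1.3]
opening: 0.323
grip_force: 30.0
tcp [ 568.3 -122.7  194. ] rot [3.141 0.    1.55 ] shift [-0.2  0.7  0. ] turn -0.0
```

View pics/s9.png

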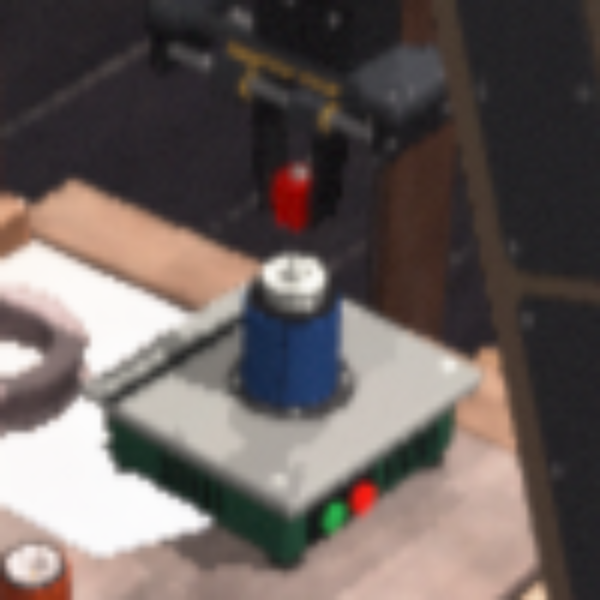

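The collar (293,282) is seated on the blue drum and the knob (292,198) is above it.

```bash
echo '{"moves": [[-0.2,0.6,8,0,0],[-0.2,0.6,16,0,0],[-0.2,0.6,24,0,0],[-0.2,0.6,32,0,0],[-0.2,0.6,38,0,0]]}' | python3 -m handwheel
echo '{"moves": [[0,0,1,0,0],[0,0,2,0,0],[0,0,2.6,0,0],[0,0,2.6,0,0],[0,0,2.6,0,0]]}' | python3 -m handwheel
echo '{"moves": [[0,0,0,0,0],[0,0,0,0,0],[0,0,0,0,0]]}' | python3 -m handwheel
```

```text
t: 38.63
eef_pos: [569.1, -122.8, 154.2]
tcp_rot: [-3.14, -0.0, 1.55]
ft_force: [0.1, -0.3, -0.3]
opening: 0.319
grip_force: 30.0
t: 39.05
eef_pos: [569.5, -123.0, 153.2]
tcp_rot: [3.141, 0.0, 1.55]
ft_force: [0.0, -0.0, -0.6]
opening: 0.325
grip_force: 30.0
t: 39.3
eef_pos: [569.5, -123.0, 153.1]
tcp_rot: [3.141, 0.0, 1.55]
ft_force: [-0.4, 0.2, -1.2]
opening: 0.323
grip_force: 30.0
```

```bash
echo '{"moves": [[0,0,0.6,0,0],[0,0,1,0,0],[0,0,1,0,0]]}' | python3 -m handwheel
echo '{"moves": [[0,0,0,0,0.5],[0,0,0,0,0.5],[0,0,0,0,0.5],[0,0,0,0,0.5]]}' | python3 -m handwheel
echo '{"moves": [[0,0,-15,0,0.5],[0,0,-40,0,0.5],[0,0,-70,0,0.5],[0,0,-100,0,0.5],[0,0,-130,0,0.5]]}' | python3 -m handwheel
echo '{"moves": [[0,-30,0,0,0.5],[0,-60,0,0,0.5],[0,-60,0,0,0.5],[0,-60,0,0,0.5]]}' | python3 -m handwheel
python3 - <<'E'
from h import *
p,d=read_camera('scene'); cv2.imwrite('pics/s10.png',cv2.resize(p[90:270,150:330],(600,600))[:,:,::-1])
P=cloud('scene',p,d); m=(p[...,0]>150)&(p[...,1]<60)&(P[...,2]>120)&(P[...,2]<230)&(abs(P[...,0]-565)<40); print(P[m].max(0),np.percentile(P[m][:,2],[5,95]))
E
```

```text
t: 39.55
eef_pos: [569.5, -123.0, 153.0]
tcp_rot: [3.141, 0.0, 1.55]
ft_force: [-2.4, 0.2, 10.1]
opening: 0.323
grip_force: 30.0
t: 39.88
eef_pos: [569.4, -122.9, 151.9]
tcp_rot: [-3.141, 0.0, 1.55]
ft_force: [0.6, 0.3, -0.2]
opening: 0.489
grip_force: 0.0
t: 40.3
eef_pos: [569.2, -122.9, 283.3]
tcp_rot: [-3.141, -0.0, 1.55]
ft_force: [1.4, -0.4, -0.3]
opening: 0.501
grip_force: 0.0
t: 40.63
eef_pos: [508.7, -121.7, 282.6]
tcp_rot: [3.141, 0.0, 1.549]
ft_force: [1.0, -0.1, 0.4]
opening: 0.501
grip_force: 0.0
[ 576.95653315 -105.36533358  182.47899705] [155.02828519 178.77653967]
```

View pics/s10.png

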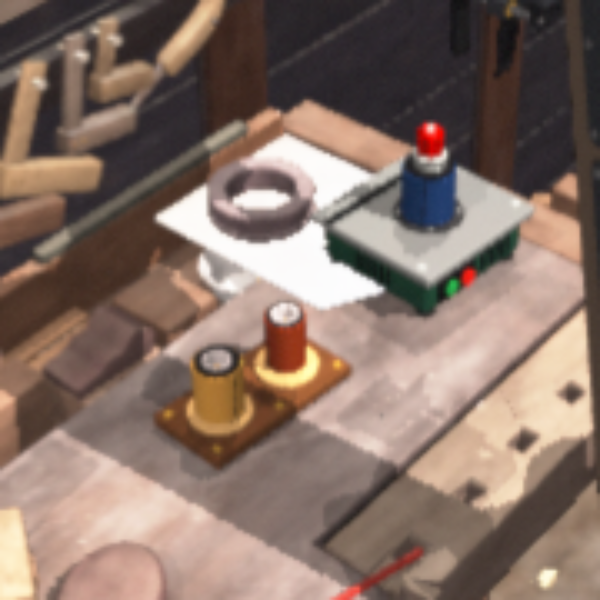

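The knob (431,140), collar and blue drum are stacked on the spindle with the knob top at about 179 mm, as expected when seated. The brown drum is on the former blue post (286,335), and the sand drum and oval pad are untouched.

```bash
python3 -c "
from cell import job_done
print(job_done())"
```

```text
the job is handed in; nothing more can be done
None
```

The drum change is done and handed in at about 41 s of the 128 s limit: the blue drum, collar and knob are fully down on the spindle, the brown drum is on the blue drum's old post, and the sand drum and oval pad were left alone.

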